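Clip the colour test panels into the tilted rack

ROBOT

A 6-joint arm with a two-finger parallel gripper is mounted at the origin on the work surface. World frame = base frame: x ahead of the robot, y to its left, z up, the work surface at z = 0. Lengths are in mm, angles in rad, forces in N, time in s.
With the tool pointing down it reaches from about 275 to 825 mm from the base axis. Payload 4.9 kg.
Tool frame: the origin (TCP) lies at the very end of the fingers, on their centre line; the grasp point (between the pads) lies 19 mm behind it; z points along the fingers, y is the line along which they close (so a half turn about z gives the same grasp; the last joint's range is limited). The gripper opens to 85 mm and grips with 20 to 120 N. Pads are 22 mm wide; open, the fingers measure 114 mm over their backs; the gripper's body (76 mm by 85 mm) begins 54 mm behind the grasp point. The pads swing forward as they close: fully open they stand 13 mm farther back than shut.
Start: joints at [1.173, 0.326, -0.193, 1.052, 0, 1.437], TCP at [143.407, 530.993, 231.281] pointing down, gripper open.
Joint ranges: [-2.65, 2.65], [-0.97, 1.79], [-1.3, 1.35], [-1.93, 2.1], [-1.47, 1.37], [-3.14, 3.14]. Speed limits (rad/s): [2.57, 2.57, 3.14, 3.14, 3.14, 3.14].

INTERFACE

Orientations are given as [roll, pitch, yaw] about the fixed x, y, z axes, in that order (R = Rz(yaw) Ry(pitch) Rx(roll)).
In Python, from bench import bot, solve_ik, imaging gives the robot as it stands. Calls block until the motion is done:
- bot.move_ptp(position, orientation): joint-space move of the TCP to a pose.
- bot.movel(position, rot=None, max_speed=150, threshold=None): straight line of the TCP; rot=None keeps the orientation; max_speed is the mean speed in mm/s. With threshold (N) it stops when the force on the tool has changed by that much, and returns True; else False.
- bot.move_j(angles): joint-space move.
- bot.grip(opening, effort=None): opening from 0.0 (shut) to 1.0 (fully open); effort is the grip in N (None keeps the last); returns when the fingers have stopped.
- bot.dwell(seconds).
- solve_ik(position, orientation): joint angles nearest the present ones, or None.
- bot.get_state(): the state.
- imaging.capture(name): name is "scene" or "side" or "wrist"; returns the picture (400x640x3 uint8, blue, green, red); there is no depth.
- imaging.camera_model(name): a dict with "K" (3x3 intrinsics, pixels), "k1" (the pictures are not rectified: a ray, as slopes to the right and down, at radius r is drawn at 1 + k1 r^2 times it, then the intrinsics apply), "position" and "rotation" of the camera in the world. Camera axes: x right, y up, looking along -z (the intrinsics and any distortion apply to the point x, -y, -z); pixel columns grow to the right and rows downward; lengths in mm; the calibration is good to about 2 mm. A picture is of the moment at which its call begins: read the wrist's pose just before it. camera_model takes no time and is no camera call; for the wrist camera it gives the pose at the moment of the call.
A pose or a line that the arm cannot do raises bot.IKError and nothing moves.
- bot.sign_off(): hands the job in; it is judged then, once.
The state is a dict: "t": time; "qpos": joint angles; "joint_velocities": joint speeds; "effort": joint torques, N m; "tcp_pos": TCP position; "orientation": TCP orientation; "contact_force": force on the tool from outside, world axes, zero at the start; "wrist_torque": the same for the moment, N m; "opening": opening from 0.0 (shut) to 1.0 (fully open); "gripper_force": force on a finger pad.
Only numpy, scipy, OpenCV 4.12 (cv2) and the standard library are available. Lean on these libraries where they do the work, as an engineer would, in place of code of your own. Each camera call takes 0.05 s, during which the arm holds its last target. There are 200 camera calls.

TASK

Take the maroon and the blue test panel out of their stands and push each one, foot first, down into the tilted rack slot marked with its own colour, until its bead has snapped past the spring clip and its foot sits fully home on the stop. Either panel may go first; do not disturb the jars, bottle, beaker, can and spatula standing about.

Things in the scene. Friction and masses are not known exactly. Their poses are not given: they have to be found in the camera images.
- panel_maroon: Dark red test panel, 0.13-0.21 kg, symmetric both ways. Sheet 6 mm thick (x), 100 wide (y), 112 tall (z). Black grip strip on top: 14 mm thick, 60 wide, 110 to 140 mm above the foot; grip here, closing along x. Black rounded snap bead low on both faces: 12 mm thick in all, 60 wide, centred 14 mm above the foot. Origin: middle of foot edge; z up the panel. Starts upright in its stand
- slot_maroon: Rack slot for the maroon panel, marked by maroon plates on the rack base before and behind it (colours may be either way round). Origin: middle of the stop, where the foot's middle must rest. z: up out of the slot, 30 degrees from vertical, leaning to the robot; y: along panel width; x: panel normal, away from robot and up. Insert along -z, panel axes as slot axes (or half a turn about z)
- stand_maroon: Grey stand with white edge channels, fixed, holding the maroon panel upright at the start; foot 80 x 125 mm, x is the panel's normal, y its width. Origin: middle of underside; panel foot is 8 mm above the bench, in channels 8.5 mm wide whose tops are 48 mm above the bench: lift straight up 50 mm to clear
- panel_blue: Blue test panel, 0.13-0.21 kg, symmetric both ways. Sheet 6 mm thick (x), 100 wide (y), 112 tall (z). Black grip strip on top: 14 mm thick, 60 wide, 110 to 140 mm above the foot; grip here, closing along x. Black rounded snap bead low on both faces: 12 mm thick in all, 60 wide, centred 14 mm above the foot. Origin: middle of foot edge; z up the panel. Starts upright in its stand
- slot_blue: Rack slot for the blue panel, marked by blue plates on the rack base before and behind it (colours may be either way round). Origin: middle of the stop, where the foot's middle must rest. z: up out of the slot, 30 degrees from vertical, leaning to the robot; y: along panel width; x: panel normal, away from robot and up. Insert along -z, panel axes as slot axes (or half a turn about z)
- stand_blue: Grey stand with white edge channels, fixed, holding the blue panel upright at the start; foot 80 x 125 mm, x is the panel's normal, y its width. Origin: middle of underside; panel foot is 8 mm above the bench, in channels 8.5 mm wide whose tops are 48 mm above the bench: lift straight up 50 mm to clear
- rack: Green/bare metal rack, fixed, two slots side by side 136 mm apart in y. Base 170 x 290 x 10 mm, from -75 to +95 mm in x; origin on its underside; x away from robot. Stops: 35 mm beyond origin, 50 mm up. Each slot has two edge channels, 8.5 mm wide in slot x, 105 mm between end walls in y, 55 mm long, mouths flared to about 18 mm ending 70 mm up the slot. Metal tops about 115 mm above the bench
- clip_l (a joint): Sprung steel clip with a white roller nose (10 mm across), of the left (rack +y) slot, mid-width on its +x side, roller 22 mm above the stop; deflection in m, 0 at rest, 0.009 most, 9 N/mm. The bead pushes it aside in the last 15 mm of travel (6 to 10 N along the slot, up to 20 N if it rubs), then it snaps behind the bead as the foot reaches the stop. The panel's weight alone does not get past it
- clip_r (a joint): Sprung steel clip with a white roller nose (10 mm across), of the right (rack -y) slot, mid-width on its +x side, roller 22 mm above the stop; deflection in m, 0 at rest, 0.009 most, 9 N/mm. The bead pushes it aside in the last 15 mm of travel (6 to 10 N along the slot, up to 20 N if it rubs), then it snaps behind the bead as the foot reaches the stop. The panel's weight alone does not get past it
- jar_maroon: Loose dark red jar with white lid, 64 mm across, 85 mm tall, between the rack and the stands (bystander). Origin: centre of its underside
- jar_white: Loose white jar with blue lid, 70 mm across, 95 mm tall, beyond the rack (bystander). Origin: centre of its underside
- wash_bottle: Loose white bottle with red cap, 60 mm across, 160 mm tall, far side of the bench (bystander). Origin: centre of its underside
- beaker: Loose grey beaker, 76 mm across, 85 mm tall, far side of the bench (bystander). Origin: centre of its underside
- spatula: Loose spatula, 200 mm long, lying flat on the right (bystander). Origin: middle of its length, underside
- pigment_can: Loose metal can, 76 mm across, 100 mm tall, to the left of the stands (bystander). Origin: centre of its underside
Not all that is in view belongs to the job. What is shaped like the panel_blue but yellow is not meant.

How it is judged (in metres and radians):
At the end, for the whole second after the job is handed in: Each panel rests in the slot of its own colour: foot middle no more than 3.5 mm above the stop (4 mm below), within 4 mm of the slot's middle plane and 6 mm sideways, panel x and z axes within 0.09 rad of the slot's, slower than 0.01 m/s (x of panel_maroon in the frame of slot_maroon between -0.004 and 0.004 m and y of panel_maroon in the frame of slot_maroon between -0.006 and 0.006 m and z of panel_maroon in the frame of slot_maroon between -0.004 and 0.0035 m and angle between the z axis of panel_maroon and the z axis of slot_maroon, either way round below 0.09 rad and angle between the x axis of panel_maroon and the x axis of slot_maroon, either way round below 0.09 rad and linear speed of each of panel_maroon, panel_blue below 0.01 m/s and x of panel_blue in the frame of slot_blue between -0.004 and 0.004 m and y of panel_blue in the frame of slot_blue between -0.006 and 0.006 m and z of panel_blue in the frame of slot_blue between -0.004 and 0.0035 m and angle between the z axis of panel_blue and the z axis of slot_blue, either way round below 0.09 rad and angle between the x axis of panel_blue and the x axis of slot_blue, either way round below 0.09 rad); the robot touches nothing.
It fails at once if a jar, the bottle, beaker, can or spatula is shifted by more than 30 mm or tipped over (distance of any of jar_maroon, jar_white, wash_bottle, beaker, spatula, pigment_can from where it was at the start of the episode above 0.03 m or angle between any of jar_maroon, jar_white, wash_bottle, beaker, pigment_can's own z axis and vertical above 0.5 rad).
It also fails if it takes over 64 s, if anything falls off the work surface, if the arm or the gripper's body presses on something with over 40 N, if the wrist force passes 120 N, or if a joint passes its speed limit or range.

## Working session

There is one attempt and no reset: what is moved stays moved. The work goes in short steps, each a Python script; the robot and the scene stay as the last script left them, time stands still between calls to the robot, and variables do not carry over. Pictures are saved under pics/ and viewed, at most 10 in all, crops included, and the job is handed in when it is done.

```bash
ls; mkdir -p pics; python3 - <<'E'
from bench import bot, imaging
import cv2, numpy as np
for n in ["scene","side","wrist"]:
    m=imaging.camera_model(n); cv2.imwrite(f"pics/{n}0.png",imaging.capture(n)); print(n,{k:np.round(v,4).tolist() for k,v in m.items()})
s=bot.get_state(); print(s["t"],s["orientation"],s["contact_force"])
E
```

```text
pics
scene {'K': [[476.2329, 0.0, 310.1458], [0.0, 476.2329, 196.086], [0.0, 0.0, 1.0]], 'k1': -0.1248, 'position': [1381.2234, 516.8896, 1368.6651], 'rotation': [0.6313, -0.0136, 2.1377]}
side {'K': [[430.8303, 0.0, 319.5196], [0.0, 430.8303, 191.4175], [0.0, 0.0, 1.0]], 'k1': 0.0344, 'position': [339.7311, -1044.136, 939.0972], 'rotation': [0.8953, 0.0133, -0.2314]}
wrist {'K': [[312.6698, 0.0, 322.1005], [0.0, 312.6698, 204.6806], [0.0, 0.0, 1.0]], 'k1': -0.0283, 'position': [64.7771, 551.6083, 372.7273], 'rotation': [-0.3251, 0.0019, 1.3066]}
0.15 [-3.14025103e+00 -1.29762503e-04  2.87777524e+00] [ 0.07697477  0.46259004 -0.51245353]
```

View pics/scene0.png

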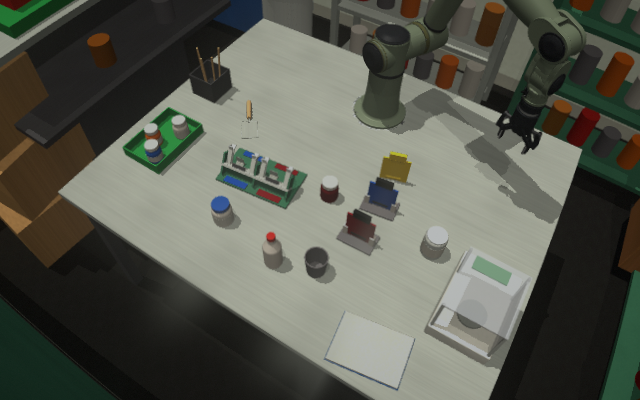

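View pics/side0.png

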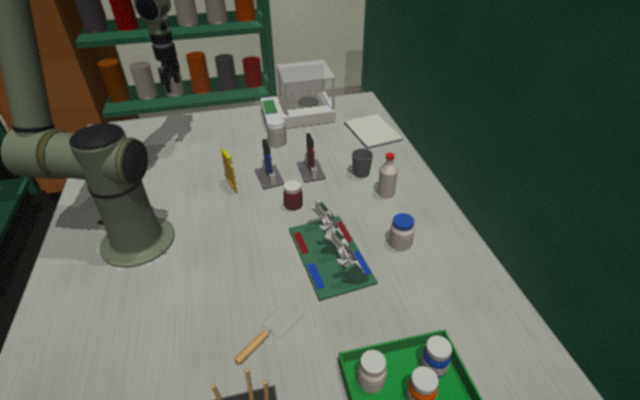

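Scene view: candidates for "blue panel" are blue (382,192) and yellow decoy (396,167); the maroon panel is at (361,226) and the maroon jar, which could be mistaken for it, at (329,189). On the rack, blue plates are at (235,183) and maroon at (270,196), so blue is the right slot (-y) and maroon the left; the side view agrees (blue near the camera at (316,275)). I choose the blue panel at (382,192) and the maroon panel at (361,226), and check both in a crop.

```bash
cat > h.py <<'E'
import numpy as np, cv2
from scipy.spatial.transform import Rotation as R
def ray(m,p):
    K=np.array(m["K"]); d=np.array([m["k1"],0,0,0,0.])
    x,y=cv2.undistortPoints(np.array([[p]],float),K,d)[0,0]
    v=R.from_euler("xyz",m["rotation"]).apply([x,-y,-1]) if np.shape(m["rotation"])==(3,) else np.array(m["rotation"])@[x,-y,-1]
    return np.array(m["position"]),v/np.linalg.norm(v)
def plane(m,p,z):
    o,v=ray(m,p); return o+v*(z-o[2])/v[2]
def tri(obs):
    A=np.zeros((3,3));b=np.zeros(3);rs=[ray(m,p) for m,p in obs]
    for o,v in rs: P=np.eye(3)-np.outer(v,v);A+=P;b+=P@o
    X=np.linalg.solve(A,b); return X,[round(float(np.linalg.norm((np.eye(3)-np.outer(v,v))@(X-o))),1) for o,v in rs]
def proj(m,X):
    Rm=R.from_euler("xyz",m["rotation"]).as_matrix()
    q=(np.atleast_2d(X)-m["position"])@Rm; q=q*[1,-1,-1]
    s=q[:,:2]/q[:,2:]; s=s*(1+m["k1"]*(s**2).sum(1,keepdims=True)); K=np.array(m["K"])
    return s*[K[0,0],K[1,1]]+K[:2,2]
def crop(im,x0,x1,y0,y1,f): return cv2.resize(im[y0:y1,x0:x1],None,fx=f,fy=f,interpolation=cv2.INTER_CUBIC)
E
python3 - <<'E'
from h import *; from bench import imaging
ms,md=imaging.camera_model("scene"),imaging.camera_model("side")
for n,a,b in [("blue top",(387,182),(266,142)),("maroon top",(364,213),(310,136)),("yellow top",(399,154),(227,153)),("jar lid",(329,182),(292,186)),("can",(437,235),(275,119))]: print(n,*[np.round(x,1).tolist() for x in tri([(ms,a),(md,b)])])
for p,z in [((217,178),10),((290,203),10),((306,178),10),((235,183),10),((270,196),10)]: print(p,plane(ms,p,z).round())
for p in [(290,227),(341,213),(375,284),(321,299)]: print("side",p,plane(md,p,10).round())
a=crop(cv2.imread("pics/scene0.png"),210,410,140,250,4); b=crop(cv2.imread("pics/side0.png"),220,400,120,210,4)[:, :800]
b=cv2.copyMakeBorder(b,0,0,0,80,cv2.BORDER_CONSTANT)
cv2.imwrite("pics/c1.png",cv2.resize(np.vstack([a,b]),None,fx=.75,fy=.75,interpolation=cv2.INTER_AREA))
E
```

```text
blue top [438.1, 230.8, 148.6] [2.7, 2.7]
maroon top [590.6, 226.5, 152.6] [4.2, 4.2]
yellow top [301.9, 208.3, 141.3] [4.1, 4.1]
jar lid [493.6, 48.5, 82.6] [0.5, 0.5]
can [503.0, 451.5, 107.1] [1.2, 1.2]
(217, 178) [ 650. -329.   10.]
(290, 203) [597. -44.  10.]
(306, 178) [473. -57.  10.]
(235, 183) [ 632. -260.   10.]
(270, 196) [ 610. -120.   10.]
side (290, 227) [463. -63.  10.]
side (341, 213) [636. -39.  10.]
side (375, 284) [ 647. -340.   10.]
side (321, 299) [ 494. -353.   10.]
```

View pics/c1.png

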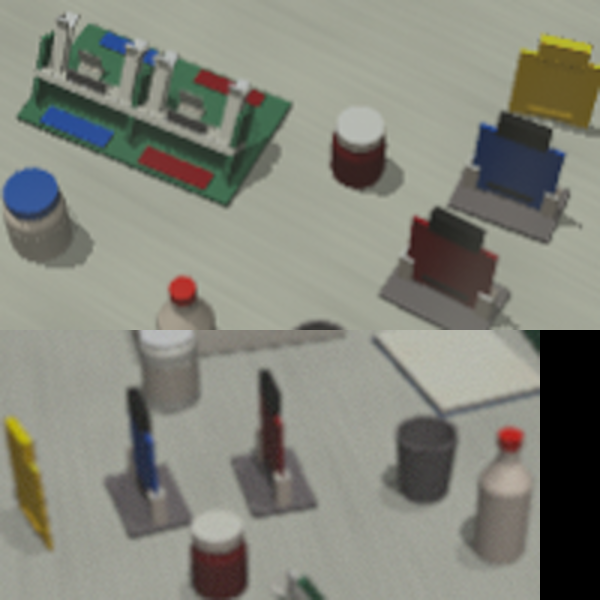

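The crop confirms it: upright blue and maroon panels in grey stands with black grip strips. The yellow one has no stand, so it is the decoy. Triangulated tops come out near z≈149–152, as expected (8+140). Next I take wrist views from two places over the stands and two over the rack.

```bash
cat >> h.py <<'E'
def box(m,pts,im,pad=30):
    p=proj(m,pts); a=np.maximum(p.min(0)-pad,0).astype(int); b=np.minimum(p.max(0)+pad,[640,400]).astype(int)
    return im[a[1]:b[1],a[0]:b[0]],a
E
python3 - <<'E'
from h import *; from bench import bot,imaging,solve_ik
import json
P=np.pi
# feasibility both yaws at rack (tilted) and stands
for s in (1,-1):
    for y in (-130,-265):
        for d in (109,180,260):
            z=np.array([-.5,0,.866]); X=np.array([580,y,50])+z*d
            Rm=np.column_stack([[0,s*1.,0],np.cross(-z,[0,s*1.,0]),-z]); o=R.from_matrix(Rm).as_euler("xyz")
            q=solve_ik(X,o); print(s,y,d,o.round(2),None if q is None else np.round(q,2))
    for x in (438,590): q=solve_ik([x,230,119],[P,0,s*P/2]); print(s,x,None if q is None else np.round(q,2))
poses=[("w1",[500,255,290]),("w2",[530,190,290]),("w3",[555,-120,270]),("w4",[520,-190,270])]
M={}
for n,p in poses:
    bot.move_ptp(p,[P,0,-P/2]); bot.dwell(.15)
    m=imaging.camera_model("wrist"); im=imaging.capture("wrist"); cv2.imwrite(f"pics/{n}.png",im)
    M[n]={k:np.array(v).tolist() for k,v in m.items()}; print(n,np.round(m["position"]),np.round(m["rotation"],3),bot.get_state()["t"])
    pts=[[x,y,z] for x in (438,590) for y in (175,285) for z in (8,148)] if n in("w1","w2") else [[x,y,z] for x in (467,640) for y in (-50,-345) for z in (0,115)]
    pp=proj(m,pts); print(pp.min(0).round(),pp.max(0).round())
json.dump(M,open("M.json","w"))
E
```

```text
1 -130 109 [2.62 0.   1.57] [-0.52  0.13 -0.88  0.1   0.25  1.11]
1 -130 180 [2.62 0.   1.57] [-0.57 -0.04 -0.85  0.31  0.27  1.06]
1 -130 260 [2.62 0.   1.57] [-0.64 -0.2  -0.79  0.55  0.3   1.  ]
1 -265 109 [2.62 0.   1.57] [-0.78  0.24 -0.72  0.22  0.36  0.86]
1 -265 180 [2.62 0.   1.57] [-0.84  0.1  -0.69  0.41  0.38  0.81]
1 -265 260 [2.62 0.   1.57] [-0.91 -0.03 -0.63  0.63  0.41  0.73]
1 438 [ 0.33  0.34 -0.5   0.74  0.    1.91]
1 590 [ 0.26  0.57 -0.11  0.89  0.    1.83]
-1 -130 109 [-2.62  0.   -1.57] [-0.52  0.13 -0.88  0.1   0.25 -2.03]
-1 -130 180 [-2.62  0.   -1.57] [-0.57 -0.04 -0.85  0.31  0.27 -2.08]
-1 -130 260 [-2.62  0.   -1.57] [-0.64 -0.2  -0.79  0.55  0.3  -2.14]
-1 -265 109 [-2.62  0.   -1.57] [-0.78  0.24 -0.72  0.22  0.36 -2.28]
-1 -265 180 [-2.62  0.   -1.57] [-0.84  0.1  -0.69  0.41  0.38 -2.34]
-1 -265 260 [-2.62  0.   -1.57] [-0.91 -0.03 -0.63  0.63  0.41 -2.41]
-1 438 [ 0.33  0.34 -0.5   0.74  0.   -1.24]
-1 590 [ 0.26  0.57 -0.11  0.89  0.   -1.32]
w1 [500. 173. 432.] [-3.240e-01  1.000e-03 -3.141e+00] 2.625
[219. 102.] [394. 221.]
w2 [530. 108. 432.] [-3.240e-01  1.000e-03 -3.141e+00] 3.2167
[258. 152.] [421. 279.]
w3 [ 556. -201.  412.] [-3.24e-01  1.00e-03 -3.14e+00] 4.6083
[215. -92.] [437. 251.]
w4 [ 521. -272.  412.] [-3.240e-01  1.000e-03 -3.141e+00] 5.2167
[181.   9.] [387. 307.]
```

```bash
python3 - <<'E'
from h import *
r={n:cv2.imread(f"pics/{n}.png") for n in("w1","w2","w3","w4")}
cv2.imwrite("pics/d1.png",crop(r["w1"],200,420,80,240,3.6))
cv2.imwrite("pics/d4.png",crop(r["w4"],160,410,120-120,200,3))
cv2.imwrite("pics/d23.png",cv2.hconcat([crop(r["w2"],235,435,0+110,110+300-10,2),crop(r["w3"],240-40,440-40+0,0,290,2)]))
E
```

```text
(no output)
```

View pics/d1.png

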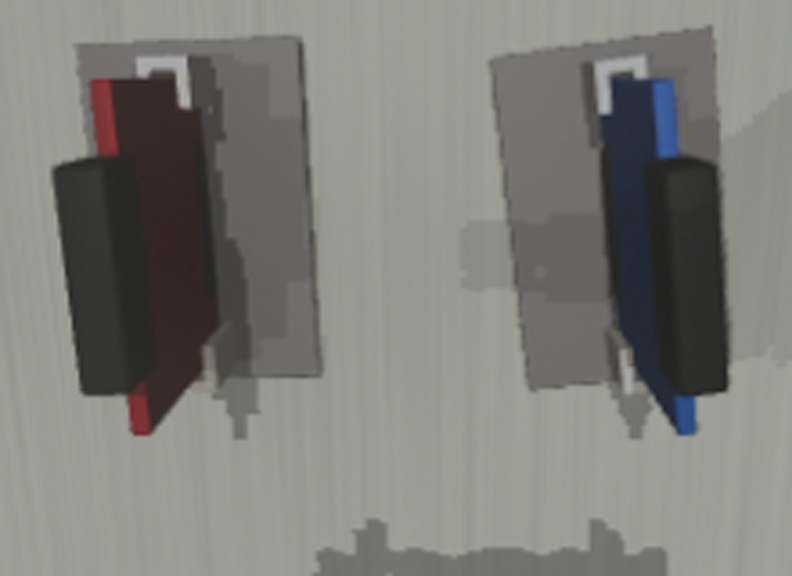

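View pics/d23.png

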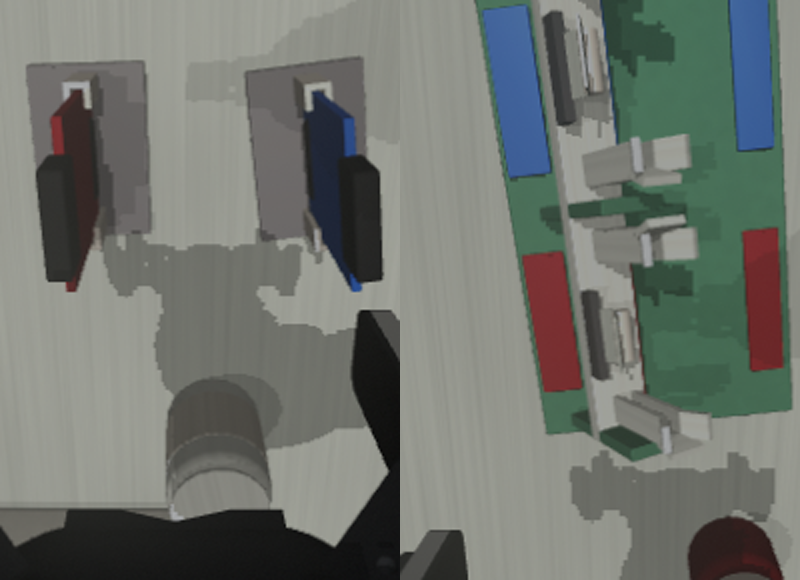

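View pics/d4.png

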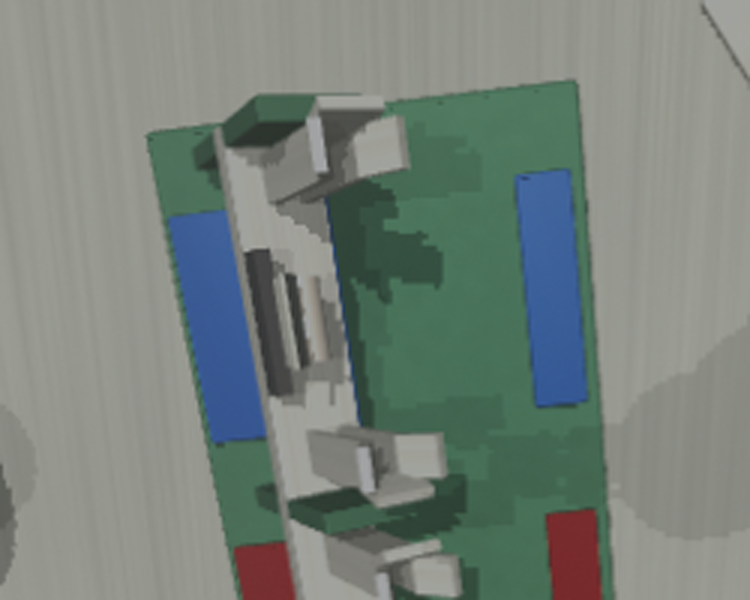

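d1/d23: the blue sheet's top edge runs from d1 (662,80) to (686,433), and the maroon one from (101,80) to (141,433). In d4 and d23 the rack base corners are at d4 (148,133) and (577,80), and d23 (547,433) and (791,408). The rack is yawed a few degrees.

```bash
python3 - <<'E'
from h import *; import json
from scipy.optimize import least_squares
M=json.load(open("M.json"))
f1=lambda u,v:(200+(u+.5)/3.6-.5,80+(v+.5)/3.6-.5)
f2=lambda u,v:(235+(u+.5)/2-.5,110+(v+.5)/2-.5)
f3=lambda u,v:(200+(u-400+.5)/2-.5,(v+.5)/2-.5)
f4=lambda u,v:(160+(u+.5)/3-.5,(v+.5)/3-.5)
P={"maroon":([(101.5,80),(141.5,433.5)],[(57.5,116),(71.5,290)],[(54,172),(103,160),(132,392),(83,393)]),
"blue":([(662.5,80),(686,433)],[(348,119),(355.5,290)],[(665,168),(716,170),(727,390),(680,393)])}
for n,(a,b,s) in P.items():
    e=[]
    for p,q in zip(a,b):
        X,r=tri([(M["w1"],f1(*p)),(M["w2"],f2(*q))]); Y=plane(M["w1"],f1(*p),120); Z=plane(M["w2"],f2(*q),120); e.append((Y+Z)/2); print(n,"tri",X.round(1),r,"pl",Y.round(1),Z.round(1))
    d=e[1]-e[0]; print(" len",np.linalg.norm(d),"mid",(e[0]+e[1])/2,"yaw of normal",np.degrees(np.arctan2(-d[0],d[1])))
    print(" strip",[plane(M["w1"],f1(*p),148)[:2].round(1).tolist() for p in s],np.mean([plane(M["w1"],f1(*p),148) for p in s],0).round(1))
# rack
obs=[("w4",f4(148,133),95,-145),("w4",f4(577,80),-75,-145),("w3",f3(547,433),95,145),("w3",f3(791,408),-75,145)]
W=np.array([plane(M[n],p,10) for n,p,_,_ in obs]); L=np.array([o[2:] for o in obs],float)
T=lambda v,l:np.c_[v[0]+l[:,0]*np.cos(v[2])-l[:,1]*np.sin(v[2]),v[1]+l[:,0]*np.sin(v[2])+l[:,1]*np.cos(v[2])]
s=least_squares(lambda v:(T(v,L)-W[:,:2]).ravel(),[545,-195,0]); print("rack",s.x,np.degrees(s.x[2]),s.fun.round(1))
# plates z~10.5 in rack frame
inv=lambda w:R.from_euler("z",-s.x[2]).apply(np.r_[w[:2]-s.x[:2],0])[:2].round(1)
for t,n,ps in [("blue+x","w4",[f4(170,216),f4(212,442)]),("blue-x w4","w4",[f4(515,177),f4(570,170),f4(587,402),f4(538,407)]),("mar+x","w3",[f3(523,256),f3(565,250),f3(582,388),f3(543,392)]),("mar-x","w3",[f3(742,232),f3(777,228),f3(783,368),f3(750,371)]),("blue-x w3 end","w3",[f3(736,151),f3(774,149)]),("blue+x w3 end","w3",[f3(512,178),f3(551,173)])]:
    print(t,[inv(plane(M[n],p,10)).tolist() for p in ps])
E
```

```text
maroon tri [590.7 174.1 118.2] [0.4, 0.4] pl [590.6 174.3 120. ] [590.  173.5 120. ]
maroon tri [588.6 273.2 117.6] [0.1, 0.1] pl [588.  272.5 120. ] [588.  271.9 120. ]
 len 98.34950156752421 mid [589.14319225 223.07037729 120.        ] yaw of normal 1.3291264179775206
 strip [[596.3, 195.8], [583.8, 193.0], [581.7, 252.2], [594.6, 252.4]] [589.1 223.3 148. ]
blue tri [442.7 174.5 121.6] [0.3, 0.3] pl [442.1 174.4 120. ] [442.5 174.9 120. ]
blue tri [428.8 273.1 117.6] [0.0, 0.0] pl [429.3 272.3 120. ] [429.6 271.9 120. ]
 len 98.27341301880435 mid [435.86332862 223.37172101 120.        ] yaw of normal 7.514316465739263
 strip [[445.5, 194.9], [432.9, 195.4], [425.7, 251.6], [438.0, 252.4]] [435.5 223.6 148. ]
rack [ 5.45498915e+02 -2.02038847e+02  1.06960533e-01] 6.128387092869379 [ 1.5 -1.5 -1.  -1.6  1.   1.4 -1.6  1.7]
blue+x [[91.2, -112.7], [91.9, -22.3]]
blue-x w4 [[-46.9, -111.8], [-68.6, -112.1], [-68.6, -22.0], [-47.9, -22.1]]
mar+x [[90.6, 24.6], [63.8, 23.8], [65.5, 114.3], [92.0, 114.3]]
mar-x [[-47.1, 24.5], [-68.8, 24.3], [-69.2, 114.5], [-47.2, 114.3]]
blue-x w3 end [[-46.2, -22.8], [-69.0, -21.6]]
blue+x w3 end [[89.7, -21.9], [65.8, -22.1]]
```

```bash
cat > fit.py <<'E'
from h import *; import json
from scipy.optimize import least_squares
M=json.load(open("M.json"))
f1=lambda u,v:(200+(u+.5)/3.6-.5,80+(v+.5)/3.6-.5)
f2=lambda u,v:(235+(u+.5)/2-.5,110+(v+.5)/2-.5)
f3=lambda u,v:(200+(u-400+.5)/2-.5,(v+.5)/2-.5)
f4=lambda u,v:(160+(u+.5)/3-.5,(v+.5)/3-.5)
O=[] # view,pixel,object,local xyz, weights
for o,a,b in [(0,[(101.5,80),(141.5,433.5)],[(57.5,116),(71.5,290)]),(1,[(662.5,80),(686,433)],[(348,119),(355.5,290)])]:
    for p,q,y in zip(a,b,(-50,50)): O+=[("w1",f1(*p),o,(0,y,120)),("w2",f2(*q),o,(0,y,120))]
for o,s in [(0,[(54,172,1,-1),(103,160,-1,-1),(132,392,-1,1),(83,393,1,1)]),(1,[(665,168,1,-1),(716,170,-1,-1),(727,390,-1,1),(680,393,1,1)])]:
    for u,v,a,b in s: O.append(("w1",f1(u,v),o,(7*a,30*b,148)))
O+=[("w4",f4(148,133),2,(95,-145,10)),("w4",f4(577,80),2,(-75,-145,10)),("w3",f3(547,433),2,(95,145,10)),("w3",f3(791,408),2,(-75,145,10))]
# plates: unknown x's (93ish etc), half length hl
PL=[("w4",f4(170,216),0,-68,-1),("w4",f4(212,442),0,-68,1),("w4",f4(515,177),1,-68,-1),("w4",f4(570,170),2,-68,-1),("w4",f4(587,402),2,-68,1),("w4",f4(538,407),1,-68,1),
("w3",f3(523,256),0,68,-1),("w3",f3(543,392),0,68,1),("w3",f3(565,250),3,68,-1),("w3",f3(582,388),3,68,1),("w3",f3(742,232),1,68,-1),("w3",f3(777,228),2,68,-1),("w3",f3(783,368),2,68,1),("w3",f3(750,371),1,68,1),("w3",f3(736,151),1,-68,1),("w3",f3(774,149),2,-68,1),("w3",f3(512,178),0,-68,1),("w3",f3(551,173),3,-68,1)]
def cam(n,c):
    m=dict(M[n]); Rm=R.from_euler("xyz",m["rotation"]); m["position"]=np.array(m["position"])+Rm.apply(c[:3]*1.)
    m["rotation"]=(Rm*R.from_rotvec(c[3:6]/1000)).as_euler("xyz"); K=np.array(m["K"]); K[0,0]*=1+c[6]/100;K[1,1]*=1+c[6]/100; m["K"]=K; return m
def loc(v,p): return R.from_euler("z",v[2]/100).apply(p)+[v[0],v[1],0]
def res(t):
    c=t[:7]; ob=t[7:16].reshape(3,3); px=t[16:20]; hl=t[20]; r=[]
    for n,p,o,l in O: r+=list(proj(cam(n,c),loc(ob[o],l))[0]-p)
    for n,p,i,y,s in PL: r+=list(proj(cam(n,c),loc(ob[2],(px[i],y+s*hl,10)))[0]-p)
    return np.r_[np.array(r)/.5,c/np.array([2,2,2,4,4,4,.5])]
s=least_squares(res,np.r_[np.zeros(7),589,223,2.3,436,223,13,545,-202,10.7,92,-47,-69,65,45],loss="soft_l1",x_scale=1.)
if __name__=="__main__":
    np.set_printoptions(suppress=True,precision=2); C=np.sqrt(np.diag(np.linalg.inv(s.jac.T@s.jac)))
    print("cam",s.x[:7]); print(s.x[7:16].reshape(3,3)); print(C[7:16].reshape(3,3)); print(s.x[16:]); print((s.fun[:-7]/2).reshape(-1,2))
np.save("fit.npy",s.x)
E
python3 fit.py
```

```text
cam [ 0.01 -0.56  2.84 -0.14 -0.49  3.14 -0.21]
[[ 590.    223.54    2.88]
 [ 434.85  223.3    13.42]
 [ 545.69 -201.55   11.02]]
[[2.36 2.49 0.77]
 [2.34 2.48 0.61]
 [2.56 2.66 0.32]]
[ 91.93 -47.63 -69.58  65.62  45.17]
[[ 0.27 -0.52]
 [-0.81 -0.35]
 [ 0.27  0.1 ]
 [-0.21  0.06]
 [ 0.08  0.08]
 [-0.02 -1.05]
 [ 0.14  0.18]
 [-0.07  0.01]
 [-0.63 -2.39]
 [ 1.21  0.47]
 [ 0.49  0.44]
 [-0.41  0.53]
 [-0.99 -0.  ]
 [ 0.43 -2.6 ]
 [ 0.8   0.35]
 [-0.77  1.35]
 [-0.45  0.07]
 [ 0.37  0.09]
 [-0.2   0.74]
 [ 0.41  1.13]
 [ 0.22  0.78]
 [ 0.6   0.01]
 [ 0.19  0.01]
 [ 0.25  0.25]
 [ 0.22 -0.24]
 [-0.61 -0.07]
 [-0.61 -0.65]
 [ 0.41 -0.8 ]
 [-1.1   0.07]
 [ 0.1  -0.75]
 [-0.08 -0.65]
 [-0.06 -0.5 ]
 [-0.37 -0.87]
 [-0.22 -0.72]
 [ 0.7   1.02]
 [-0.16  0.05]
 [-1.22  0.44]
 [ 0.51  0.46]]
```

```bash
cat > act.py <<'E'
from h import *; from bench import bot,imaging,solve_ik
P=np.pi; np.set_printoptions(suppress=True,precision=2)
F=np.load("fit.npy"); OB=F[7:16].reshape(3,3)
def st(tag):
    s=bot.get_state(); print(tag,"t%.1f"%s["t"],"tcp",np.array(s["tcp_pos"]),"F",np.array(s["contact_force"]),"M",np.array(s["wrist_torque"]),"op %.3f gf %.1f"%(s["opening"],np.max(s["gripper_force"]))); return s
def grasp(i,h=110):
    x,y,a=OB[i]; o=[P,0,-P/2+a/100]; bot.grip(.6,40)
    bot.move_ptp([x,y,8+h+75],o); bot.movel([x,y,8+h],max_speed=80,threshold=6) and print("TOUCH")
    s0=st("pre"); bot.grip(0.,40); bot.dwell(.2); s=st("grip"); n=np.array([np.cos(a/100),np.sin(a/100),0])
    print("dF along normal",(s["contact_force"]-s0["contact_force"])@n)
E
python3 - <<'E'
from act import *
grasp(1)
E
```

```text
pre t8.3 tcp [435.28 223.44 118.45] F [-1.15 -0.3   0.67] M [-0.05 -0.01 -0.02] op 0.597 gf 0.0
grip t8.9 tcp [435.25 223.46 118.47] F [0.11 0.51 4.83] M [-0.04  0.13  0.  ] op 0.157 gf 39.9
dF along normal 1.3488541540052599
```

```bash
cat >> act.py <<'E'
def slot(i):  # i=0 maroon (+y), 1 blue (-y): origin, x,z axes, tool rpy
    x,y,a=OB[2]; Rz=R.from_euler("z",a/100); zs=Rz.apply([-.5,0,.75**.5]); xs=Rz.apply([.75**.5,0,.5]); ys=Rz.apply([0,1,0])
    o=Rz.apply([35,68 if i==0 else -68,0])+[x,y,50]
    return o,xs,ys,zs,R.from_matrix(np.column_stack([-ys,np.cross(zs,ys),-zs])).as_euler("xyz")
def carry(i,h=110,up=115):
    p=np.array(bot.get_state()["tcp_pos"]); bot.grip(0.,90)
    bot.movel(p+[0,0,60],max_speed=80); st("lift"); bot.movel(p+[0,0,140],max_speed=200)
    o,xs,ys,zs,rpy=slot(i); bot.move_ptp(o+zs*(h+up),rpy); bot.dwell(.2); st("pre-insert"); print("target",o+zs*(h+up),rpy)
E
python3 - <<'E'
from act import *; import json
carry(1)
m=imaging.camera_model("wrist"); im=imaging.capture("wrist"); cv2.imwrite("pics/w5.png",im); json.dump({k:np.array(v).tolist() for k,v in m.items()},open("m5.json","w"))
cv2.imwrite("pics/side1.png",imaging.capture("side"))
cv2.imwrite("pics/e5.png",cv2.vconcat([cv2.resize(im,(640,400))[:400],]))
E
```

```text
lift t10.1 tcp [434.8  223.28 177.95] F [ 1.05  0.21 -3.62] M [-0.01 -0.01  0.05] op 0.143 gf 87.7
pre-insert t12.6 tcp [ 476.59 -276.93  244.88] F [-0.49  0.11 -0.93] M [-0.06  0.7   0.02] op 0.146 gf 87.8
target [ 476.14 -277.66  244.86] [-2.62  0.   -1.46]
```

View pics/e5.png

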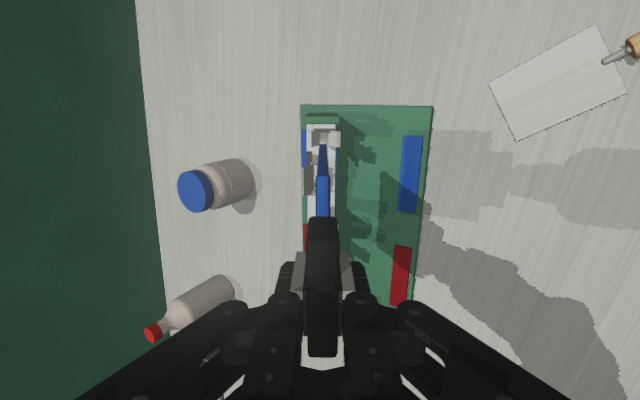

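```bash
cat >> act.py <<'E'
def ins(i,feet,h=110,dx=0,dy=0,v=40,th=12):
    o,xs,ys,zs,rpy=slot(i); s=None
    for f in feet:
        hit=bot.movel(o+zs*(h+f)+xs*dx+ys*dy,rpy,max_speed=v,threshold=th); bot.dwell(.1); s=bot.get_state()
        q=np.array(s["tcp_pos"])-o; Fc=np.array(s["contact_force"]); A=np.array([xs,ys,zs])
        print("foot->",f,"hit",hit,"tcp in slot",A@q-[0,0,h],"F slot",A@Fc,"M slot",A@np.array(s["wrist_torque"]),"t%.1f"%s["t"])
        if hit: break
    return s
E
python3 - <<'E'
from act import *; import json; from fit import cam
import fit
fit.M["w5"]=json.load(open("m5.json")); m=cam("w5",F[:7]); o,xs,ys,zs,_=slot(1)
b=np.array([476.59,-276.93,244.88])-zs*110
print(proj(m,[b+ys*y+zs*z for y,z in [(-50,112),(-50,0),(-30,140),(30,140)]]))
ins(1,[78,60,45,30,20])
E
```

```text
[[322.96 174.23]
 [322.79 142.93]
 [322.77 238.56]
 [322.11 355.68]]
foot-> 78 hit False tcp in slot [ 0.2  -0.2  78.26] F slot [-0.23 -0.88 -0.88] M slot [ 0.01  0.7  -0.01] t13.9
foot-> 60 hit False tcp in slot [ 0.1  -0.06 60.06] F slot [-0.89  0.09 -1.98] M slot [-0.04  0.69 -0.02] t14.6
foot-> 45 hit False tcp in slot [ 0.07 -0.02 45.01] F slot [-1.07 -0.52 -1.1 ] M slot [-0.04  0.71  0.01] t15.2
foot-> 30 hit False tcp in slot [ 0.07 -0.03 30.02] F slot [-1.21 -0.14 -1.09] M slot [-0.04  0.75  0.02] t15.9
foot-> 20 hit False tcp in slot [-0.52  0.26 19.82] F slot [-2.4   0.3  -1.67] M slot [0.06 1.26 0.15] t16.4
```

Wrist view: the panel foot edge at (323,143) matches the prediction and sits over the far channel at (322,143). The panel slid in freely, so now I push it past the clip.

```bash
python3 - <<'E'
from act import *
ins(1,[10,4,0.5,-1.5,-4],th=30,v=30)
E
```

```text
foot-> 10 hit False tcp in slot [-0.94  0.05  9.77] F slot [-4.87  0.04  0.85] M slot [-0.06  2.    0.04] t16.9
foot-> 4 hit False tcp in slot [-0.83  0.3   3.46] F slot [-5.73 -0.58 -8.91] M slot [-0.37  1.96  0.  ] t17.4
foot-> 0.5 hit True tcp in slot [-0.66  0.14  1.01] F slot [-1.34  0.89  6.94] M slot [0.13 0.89 0.06] t17.7
```

The force pattern (−8.9 N at 4 mm, then a 30 N stop at about 1 mm) indicates the bead snapped and the foot is on the stop. I release it, retreat with a picture, then grasp maroon.

```bash
python3 - <<'E'
from act import *
o,xs,ys,zs,rpy=slot(1)
bot.grip(.5,40); st("open"); p=np.array(bot.get_state()["tcp_pos"])
bot.movel(p+zs*70,max_speed=150); bot.dwell(.1)
import json
m=imaging.camera_model("wrist"); im=imaging.capture("wrist"); cv2.imwrite("pics/w6.png",im); json.dump({k:np.array(v).tolist() for k,v in m.items()},open("m6.json","w"))
import fit; fit.M["w6"]=json.load(open("m6.json")); c=fit.cam("w6",F[:7])
pr=proj(c,[o+ys*y+zs*z+xs*x for x,y,z in [(-3,-50,112),(3,-50,112),(-7,-30,140),(7,-30,140),(-7,30,140),(7,30,140)]]); print(pr)
v=cv2.resize(im,None,fx=3,fy=3,interpolation=cv2.INTER_CUBIC)
for q in pr: cv2.circle(v,tuple(np.int32((q+.5)*3-.5)),2,(0,255,0),-1)
x,y=np.int32(pr.mean(0)*3); cv2.imwrite("pics/e6.png",v[max(0,y-300):y+300,max(0,x-350):x+350][:600,:800])
q=np.array(bot.get_state()["tcp_pos"]); bot.movel(q+[0,0,60],max_speed=200)
grasp(0)
E
```

```text
open t18.1 tcp [ 530.28 -270.13  142.99] F [ 0.58  0.6  -0.01] M [-0.02  0.5   0.05] op 0.498 gf 0.0
[[319.77 148.01]
 [310.86 148.03]
 [326.44 187.84]
 [303.43 187.91]
 [326.13 274.06]
 [305.27 274.15]]
pre t22.5 tcp [590.5  223.67 118.63] F [ 0.04 -0.12  0.31] M [-0.03 -0.01 -0.02] op 0.600 gf 0.0
grip t23.1 tcp [590.28 223.64 118.54] F [-1.2   0.02  5.54] M [-0.01  0.35  0.03] op 0.156 gf 40.0
dF along normal -1.2352077734275018
```

View pics/e6.png

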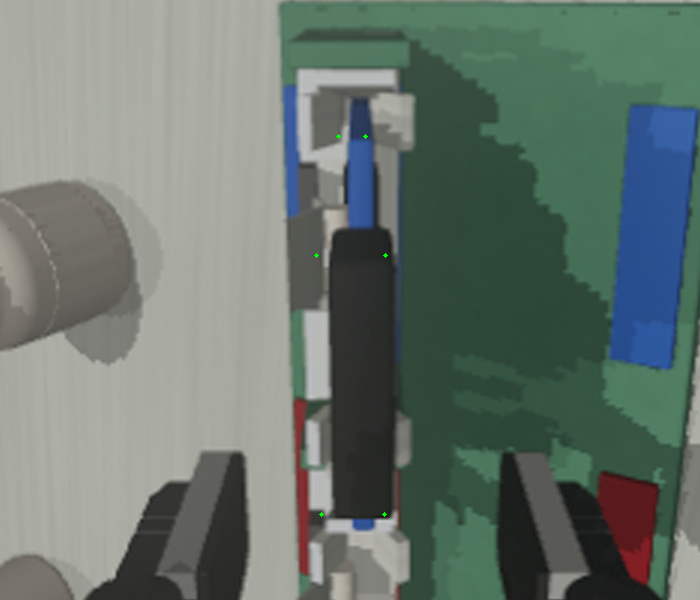

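e6 shows blue seated in its slot: strip top centred at (362,390) in the crop, within about 2 mm of the prediction. Maroon is gripped, so I carry and insert it the same way.

```bash
python3 - <<'E'
from act import *
carry(0)
s=ins(0,[78,60,45,30,20],dx=-.5)
E
```

```text
lift t24.2 tcp [589.89 223.54 177.97] F [ 0.13 -0.35 -1.38] M [-0.02 -0.02  0.  ] op 0.148 gf 87.7
pre-insert t26.4 tcp [ 461.84 -142.09  244.95] F [-0.04  0.23 -1.93] M [-0.04  0.71 -0.02] op 0.149 gf 87.7
target [ 461.18 -142.49  244.86] [-2.62  0.   -1.46]
foot-> 78 hit False tcp in slot [-0.31 -0.14 78.21] F slot [-1.78  0.35 -1.81] M slot [-0.01  0.76 -0.01] t27.6
foot-> 60 hit False tcp in slot [-0.4  -0.05 60.04] F slot [-0.71 -0.32 -2.26] M slot [-0.04  0.78 -0.  ] t28.3
foot-> 45 hit False tcp in slot [-0.49  0.03 44.99] F slot [-1.28 -0.   -1.31] M slot [-0.01  0.76  0.03] t28.9
foot-> 30 hit False tcp in slot [-0.46  0.   29.98] F slot [-1.5  -0.3  -1.52] M slot [-0.03  0.73  0.01] t29.6
foot-> 20 hit False tcp in slot [-0.69  0.19 19.89] F slot [-1.05  0.06 -1.44] M slot [ 0.06  0.93 -0.01] t30.1
```

```bash
python3 - <<'E'
from act import *; import json,fit
ins(0,[10,4,0.5,-1.5,-4],th=30,v=30,dx=-.5)
o,xs,ys,zs,rpy=slot(0)
bot.grip(.5,40); st("open"); p=np.array(bot.get_state()["tcp_pos"])
bot.movel(p+zs*70,max_speed=150); q=np.array(bot.get_state()["tcp_pos"]); bot.move_ptp(q+[-60,90,110],[P,0,-P/2]); bot.dwell(.2); st("up")
m=imaging.camera_model("wrist"); im=imaging.capture("wrist"); cv2.imwrite("pics/w7.png",im)
fit.M["w7"]={k:np.array(v) for k,v in m.items()}; c=fit.cam("w7",F[:7])
pts=[o2+ys*y+zs*z+xs*x for o2 in (slot(0)[0],slot(1)[0]) for x,y,z in [(-7,-30,140),(7,-30,140),(-7,30,140),(7,30,140),(0,-50,112),(0,50,112)]]
pr=proj(c,pts); print(pr.min(0),pr.max(0))
v=cv2.resize(im,None,fx=3,fy=3,interpolation=cv2.INTER_CUBIC)
for r in pr: cv2.circle(v,tuple(np.int32((r+.5)*3-.5)),2,(0,255,0),-1)
x,y=np.int32(pr.mean(0)*3); w=v[max(0,y-300):y+300,max(0,x-200):x+200][:600]
sd=imaging.capture("side"); cv2.imwrite("pics/side2.png",sd); d=crop(sd,285,385,180,330,4)
cv2.imwrite("pics/e7.png",cv2.hconcat([cv2.copyMakeBorder(w,0,600-w.shape[0],0,0,cv2.BORDER_CONSTANT),d[:600]]))
E
```

```text
foot-> 10 hit False tcp in slot [-1.1   0.09  9.7 ] F slot [-2.33 -0.45 -3.49] M slot [-0.    1.24 -0.05] t30.7
foot-> 4 hit False tcp in slot [-1.02  0.24  3.62] F slot [-3.46 -0.13 -9.84] M slot [-0.14  1.2  -0.09] t31.1
foot-> 0.5 hit True tcp in slot [-0.82  0.2   0.99] F slot [-0.53  0.38  9.37] M slot [0.07 0.85 0.02] t31.4
open t31.8 tcp [ 515.42 -135.08  143.5 ] F [ 0.12 -0.28  0.02] M [-0.08  0.5   0.  ] op 0.502 gf 0.0
up t33.4 tcp [420.   -49.5  312.69] F [-0.43 -0.52 -0.53] M [ 0.01  0.01 -0.02] op 0.499 gf 0.0
[ 173.5  -148.31] [241.21 148.65]
```

View pics/e7.png

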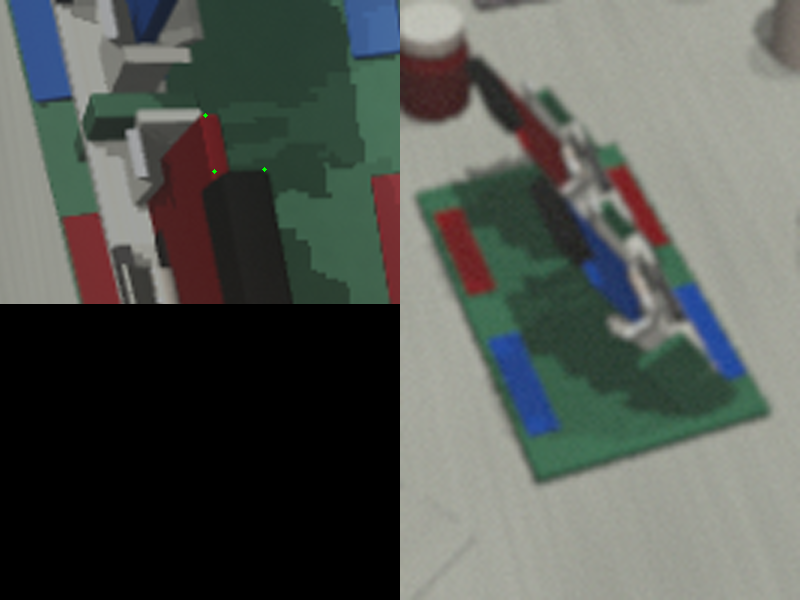

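e7 shows both panels standing parallel in their own slots: the maroon corner at (211,114) against (206,115) predicted. Forces and depths match for both panels: snap, then a stop at about 1 mm. Nothing else has been touched, so I hand in.

```bash
python3 -c "
from bench import bot
print(bot.sign_off(), bot.get_state()['t'])"
```

```text
the job is handed in; nothing more can be done
the job is handed in; nothing more can be done
```

I pushed the blue and maroon panels into the slots of their own colours and handed the job in, after about 34 s of the 64 s allowed. Force and depth readings indicate both beads snapped past their clips and both feet are on their stops; the judge's verdict was not shown.

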